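# Swap the sample in the vortex mixer and hold the next one down

### The job

The tall vial standing in the rubber cup of the vortex mixer is done: take it out and set it down upright in its gap on the bench, midway between the two tall vials that stand there and in line with them. Then take the small black-capped vial, stand it upright in the mixer's cup and press it straight down until the sprung cup meets its hard stop on the housing; the mixer runs only while its cup is held there, so finish with the vial still in the grip, keeping the cup firmly on its stop without forcing the glass. Leave the two tall vials on the bench, the beaker and the blue cap where they are.

Things in the scene. Friction and masses are not known exactly. Their poses are not given: they have to be found in the camera images.
- mixed_vial_center (a point): glass screw-cap sample vial, tall: 27 mm diameter, 72 mm high, white cap, 40 g or so; at the start it stands loose in the cup of the mixer. The point is on its axis, half-way up (36 mm over its foot); z points up along the vial.
- row_vial_left_center (a point): glass screw-cap sample vial, tall (27 mm diameter, 72 mm high, white cap), standing on the bench at the left end of the gap (seen from the robot). The point is on its axis, 36 mm over its foot. The point's own -y axis is level and points to the other tall vial of the row.
- row_vial_right_center (a point): glass screw-cap sample vial, tall (27 mm diameter, 72 mm high, white cap), standing on the bench at the right end of the gap, 180 mm from the left one, centre to centre. The point is on its axis, 36 mm over its foot.
- small_vial_center (a point): glass screw-cap sample vial, small: 22 mm diameter, 58 mm high, black cap, 30 g or so; it stands on the bench in front of the row, in one of three places. The point is on its axis, half-way up (29 mm over its foot); z points up along the vial.
- mixer_cup (a point): centre of the flat floor inside the rubber cup on top of the vortex mixer (a grey housing 150 x 110 mm, the cup towards its back, a sloped panel with a knob and a switch at its front; fixed to the bench). The cup is round, 30 mm wide at its floor, flared to 38 mm at its rim, which stands 8 mm over the floor; the point is 81 mm over the bench with the cup up, and sinks with the cup. The housing under the cup is 69 mm high.
- mixer_head (a joint): how far the cup is pressed down, m: 0 up, 0.008 fully down on its hard stop. It slides straight down against a spring: about 2.5 N starts it, 6.5 N just brings it to the stop, a steady push of 10 to 20 N keeps it firmly there, and it comes up again when let go.
- mixer: the whole vortex mixer with its cup; origin on the bench under the middle of the housing, x points from its panel to its back, where the cup is: the cup's axis is 22 mm along x from the origin.
- mixed_vial: the tall vial in the mixer, as above; origin at the centre of its foot.
- small_vial: the small vial, as above; origin at the centre of its foot.
- beaker_center (a point): low glass beaker, 50 mm wide, 58 mm high, loose on the bench in front of the row; centre, half-way up. To be left alone.
- blue_cap_center (a point): blue screw cap, 50 mm wide, 30 mm high, lying open side up, loose on the bench in front of the row; centre, half-way up. To be left alone.

How it is judged:
On the way:
1. the tall vial from the mixer stands upright on the bench, let go, midway between the two tall vials of the row and in line with them (y of mixed_vial_center in the frame of row_vial_left_center between -0.112 and -0.068 m and x of mixed_vial_center in the frame of row_vial_left_center between -0.022 and 0.022 m and angle between mixed_vial_center's own z axis and vertical below 0.1 rad and height (world z) of mixed_vial_center below 0.04 m and contact force between the fingers and mixed_vial below 0.1 N), for 0.3 s.
At the end, for the whole second after the job is handed in: The mixer's tall vial stands free and upright, within 22 mm of mid-gap along and across the row; the gripped small vial stands in the cup (7 mm, 8 degrees) and holds it on its stop (over 7.5 mm down) with 8 to 35 N; row vials, beaker and blue cap moved under 20 mm (all of step 1 and linear speed of each of mixed_vial, small_vial below 0.01 m/s and distance of each of row_vial_left_center, row_vial_right_center, beaker_center, blue_cap_center from where it was at the start of the episode below 0.02 m and value of joint mixer_head above 0.0075 m and horizontal distance between small_vial and mixer_cup below 0.007 m and angle between small_vial_center's own z axis and vertical below 0.14 rad and contact force between small_vial and mixer between 8 and 35 N and contact force between the fingers and small_vial above 2 N); the arm keeps its last pose, push and grip.
It fails at once if a vial is let go above the bench and drops (contact force between the fingers and mixed_vial below 0.05 N and horizontal distance between mixed_vial_center and mixer_cup above 0.05 m and height (world z) of mixed_vial_center above 0.056 m).
It fails at once if the small vial is pressed into the cup hard enough to harm it (over 45 N) (contact force between small_vial and mixer above 45 N).
It fails at once if a tall vial of the row, the beaker or the blue cap is knocked away (distance of any of row_vial_left_center, row_vial_right_center, beaker_center, blue_cap_center from where it was at the start of the episode above 0.03 m).
It also fails if it takes over 59 s, if anything falls off the work surface, if the arm or the gripper's body presses on something with over 40 N, if the wrist force passes 120 N, or if a joint passes its speed limit or range.

### The arm

A 6-joint arm with a two-finger parallel gripper is mounted at the origin on a cart in front of the work surface, level with it; the furniture and walls round the work are solid. World frame = base frame: x ahead of the robot, y to its left, z up, the work surface at z = 0. Lengths are in m, angles in rad, forces in N, time in s.
With the tool pointing down it reaches from about 0.4 to 0.825 m from the base axis. Payload 7 kg.
Tool frame: the origin (TCP) lies at the very end of the fingers, on their centre line; the grasp point (between the pads) lies 19 mm behind it; z points along the fingers, y is the line along which they close (so a half turn about z gives the same grasp; the last joint's range is limited). The gripper opens to 85 mm and grips with 20 to 120 N. Pads are 22 mm wide; open, the fingers measure 114 mm over their backs; the gripper's body (76 mm by 85 mm) begins 54 mm behind the grasp point. The pads swing forward as they close: fully open they stand 13 mm farther back than shut.
Start: joints at [-1.028, 0.359, 0.012, 0, -1.224, -0.288], TCP at [0.17, -0.653, 0.231] pointing down, gripper open.
Joint ranges: [-3.07, 3.07], [-1.43, 2.12], [-1.02, 1.25], [-3.03, 1.67], [-3.05, -0], [-3.03, 3.03]. Speed limits (rad/s): [2.39, 2.39, 3.01, 3.14, 3.14, 3.14].

### API

Orientations are given as a unit quaternion [x, y, z, w].
In Python, from cell import ctrl gives the robot as it stands.
- The arm moves only by the shell command python3 -m crank 'ROWS' [FORCE]. ROWS is a JSON object of lists of equal length, an entry for each row: "hand": the finger opening in cm, from 0 to 8.54; "slide": the shift along the tool's x, y, z in cm, a list of three; "twist": the turn, a rotation vector about the tool's x, y, z in degrees, a list of three. In form: {"hand": [hand, ...], "slide": [[tx, ty, tz], ...], "twist": [[ax, ay, az], ...]}. A call has 1 to 20 rows; each row is the pose to reach, as a shift and turn from the pose commanded when the call began, along the tool's axes at that moment; what a row does not reach only later rows make up. A row lasts 1/10 s, in which the tool goes at most 50 mm and 8.59 degrees, less where a joint would pass 70% of its speed; a pose out of reach is approached as far as the arm can. A call with a gripper value outside its range is refused whole. The fingers move at their own pace and stop on an object; FORCE is the grip in N (left out, the last holds). Time passes only in rows, so rows that repeat a pose let the fingers close. It gives the time, the measured TCP pose, the force, the opening and the grip force at its end, in the units of the state.
- ctrl.get_state(): the state, without advancing time (a new reading comes with each control period).
- ctrl.read_camera(name): name is "side" or "top"; returns (picture, depth): 420x560x3 uint8, blue, green, red; 420x560 float32, m along the optical axis (not along the pixel's ray), 0 where there is no reading.
- ctrl.calibration(name): a dict with "vfov" (degrees; the focal length in pixels is half the picture's height over the tangent of half this angle, whatever the lens; pixels are square), "cx", "cy" (the principal point, pixels), "k1" (the pictures are not rectified: a ray, as slopes to the right and down, at radius r is drawn at 1 + k1 r^2 times it, then the intrinsics apply), "world_from_camera" (4x4, takes a point from camera to world coordinates). Camera axes: x right, y down, z forward; pixel columns grow to the right and rows downward; lengths in m; the calibration is good to about 2 mm. A picture is of the moment at which its call begins. calibration takes no time and is no camera call.
- ctrl.finish_job(): hands the job in; it is judged then, once.
Trained networks look in the newest picture that a camera, given by its name, has taken for a name from the list of things; names that differ only in an ending like _2 or _b are one class to them, and where a whole thing is asked for, a point or a joint stands for the part that bears it (a point fixed in the world has none). Each returns a list of dicts, best first, with "score" (0 to 1); they miss things now and then, are a little off and sometimes report something else, mostly with a low value. They report only what shows in the picture. A call takes as long as a camera call.
- ctrl.spot_in(camera, query): "box" ([left, top, width, height] in pixels, round what is visible of it).
- ctrl.spot_point(camera, query): "point" ([column, row] in pixels: a listed point, or the origin of a listed thing).
The state is a dict: "clock": time; "qpos": joint angles; "qd": joint speeds; "tau": joint torques, N m; "ee_pos": TCP position; "tcp_rot": TCP orientation; "force": force on the tool from outside, world axes, zero at the start; "wrist_torque": the same for the moment, N m; "opening": finger opening in m; "finger_force": force on a finger pad.
Only numpy, scipy, OpenCV 4.12 (cv2) and the standard library are available. Lean on these libraries where they do the work, as an engineer would, in place of code of your own. Each camera call takes 0.05 s, during which the arm holds its last target. There are 200 camera calls.

## Working session

There is one attempt and no reset: what is moved stays moved. The work goes in short steps, Python scripts to look and compute and a shell command to move; the robot and the scene stay as the last step left them, time stands still between calls to the robot, and variables do not carry over. Pictures are saved under pics/ and viewed, at most 10 in all, crops included, and the job is handed in when it is done.

```bash
mkdir -p pics; cat > h.py <<'E'
import numpy as np, cv2
from cell import ctrl
from scipy.spatial.transform import Rotation as R
def ray(n,p):
    c=ctrl.calibration(n); f=210/np.tan(np.radians(c["vfov"]/2))
    d=np.array([(p[0]-c["cx"])/f,(p[1]-c["cy"])/f]); u=d.copy()
    for _ in range(20): u=d/(1+c["k1"]*(u@u))
    return np.array([u[0],u[1],1.]),np.array(c["world_from_camera"])
def at_depth(n,p,z):
    r,T=ray(n,p); return (T@np.r_[r*z,1])[:3]
def at_z(n,p,h):
    r,T=ray(n,p); d=T[:3,:3]@r; o=T[:3,3]; return o+d*(h-o[2])/d[2]
def cloud(n,D):
    c=ctrl.calibration(n); f=210/np.tan(np.radians(c["vfov"]/2)); T=np.array(c["world_from_camera"])
    v,u=np.mgrid[:420,:560]; d=np.stack([(u-c["cx"])/f,(v-c["cy"])/f],-1); w=d.copy()
    for _ in range(20): w=d/(1+c["k1"]*(w**2).sum(-1,keepdims=True))
    P=np.concatenate([w,np.ones(w.shape[:2]+(1,))],-1)*D[...,None]
    return P@T[:3,:3].T+T[:3,3]
def tool(goal):
    s=ctrl.get_state(); return R.from_quat(s["tcp_rot"]).inv().apply(np.array(goal)-s["ee_pos"])*100
E
python3 - <<'E'
from h import *
np.set_printoptions(precision=4,suppress=True)
H={"mixed_vial_center":.036,"row_vial_left_center":.036,"row_vial_right_center":.036,"small_vial_center":.029,"mixer_cup":.081,"mixer":0,"beaker_center":.029,"blue_cap_center":.015}
H["mixed_vial_center"]=.117
for n in ("top","side"):
    im,D=ctrl.read_camera(n); cv2.imwrite(f"pics/{n}0.png",im); np.save(n+"0.npy",D)
    print(n,ctrl.calibration(n)["world_from_camera"])
    for q,h in H.items():
        for r in ctrl.spot_point(n,q)[:2]: print(q,round(r["score"],2),np.round(r["point"],1),at_z(n,r["point"],h))
s=ctrl.get_state();print(s); print(R.from_quat(s["tcp_rot"]).as_matrix())
E
```

```text
top [[-0.0135 -0.9964  0.0833  0.4482]
 [-0.9999  0.0132 -0.0035 -0.179 ]
 [ 0.0023 -0.0833 -0.9965  0.9483]
 [ 0.      0.      0.      1.    ]]
mixed_vial_center 0.48 [181.5 195.5] [0.5502 0.0258 0.117 ]
row_vial_left_center 0.51 [282.6 197.7] [ 0.552  -0.1879  0.036 ]
row_vial_left_center 0.3 [370.5 246.1] [ 0.4378 -0.3877  0.036 ]
row_vial_right_center 0.44 [361.7 205.9] [ 0.5305 -0.3704  0.036 ]
small_vial_center 0.51 [278.9 243.6] [ 0.4462 -0.178   0.029 ]
mixer_cup 0.67 [184.4 201.3] [0.5417 0.0283 0.081 ]
mixer 0.9 [199.4 208.5] [0.5326 0.0116 0.    ]
mixer 0.63 [182.3 192.9] [0.5708 0.0528 0.    ]
beaker_center 0.76 [367.1 246.4] [ 0.4371 -0.3814  0.029 ]
blue_cap_center 0.93 [317.8 247.8] [ 0.4352 -0.269   0.015 ]
side [[-0.9039 -0.1734  0.391   0.1424]
 [-0.4276  0.342  -0.8368  0.6298]
 [ 0.0114 -0.9236 -0.3833  0.4467]
 [ 0.      0.      0.      1.    ]]
mixed_vial_center 0.69 [200.7 216.6] [0.5571 0.0141 0.117 ]
row_vial_left_center 0.69 [201.6 240.6] [ 0.6028 -0.0531  0.036 ]
row_vial_left_center 0.59 [261.6 217.6] [ 0.5544 -0.1847  0.036 ]
row_vial_right_center 0.72 [3
[... 358 characters left out ...]
.2345  0.029 ]
blue_cap_center 0.58 [334.2 221. ] [ 0.4412 -0.276   0.015 ]
blue_cap_center 0.4 [313.2 251.2] [ 0.4312 -0.1398  0.015 ]
{'clock': 0.9, 'qpos': array([-1.0279,  0.3586,  0.0119, -0.    , -1.2241, -0.2881]), 'qd': array([-0.0026,  0.    ,  0.0014, -0.0009, -0.0003, -0.0017]), 'tau': array([  0.0007, -58.296 ,  29.3665,   6.9418,  -0.0005,  -0.    ]), 'ee_pos': array([ 0.1701, -0.6532,  0.2313]), 'tcp_rot': array([-0.1271,  0.9919,  0.    ,  0.    ]), 'force': array([ 1.712 , -0.8043,  0.4915]), 'wrist_torque': array([ 0.0255, -0.0132,  0.0103]), 'finger_force': 0.0, 'opening': 0.08547945574519386}
[[-0.9677 -0.252   0.    ]
 [-0.252   0.9677  0.    ]
 [-0.      0.     -1.    ]]
```

View pics/top0.png

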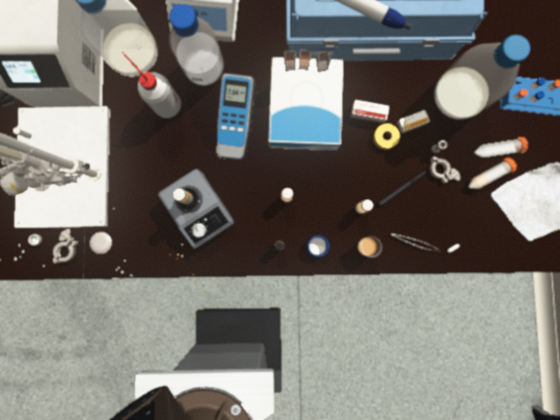

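View pics/side0.png

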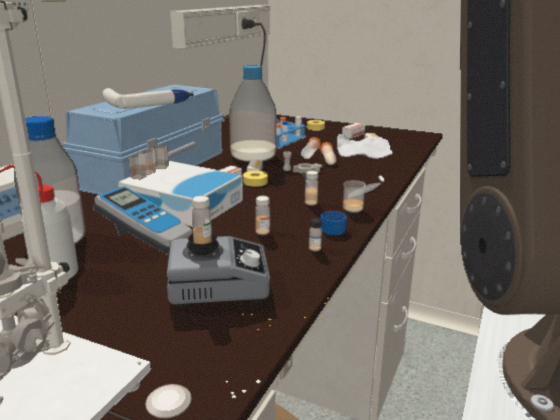

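```bash
python3 - <<'E'
from h import *
np.set_printoptions(precision=4,suppress=True)
A={"mixed":(.555,.02,.10,.17),"left":(.553,-.187,.03,.09),"right":(.528,-.369,.03,.09),"small":(.44,-.182,.025,.08),"beaker":(.436,-.384,.01,.08),"cap":(.438,-.272,.01,.05)}
for n in ("top","side"):
    P=cloud(n,np.load(n+"0.npy")).reshape(-1,3)
    for k,(x,y,a,b) in A.items():
        m=(np.hypot(P[:,0]-x,P[:,1]-y)<.035)&(P[:,2]>a)&(P[:,2]<b); Q=P[m]
        if len(Q)<5: print(n,k,len(Q));continue
        t=Q[Q[:,2]>np.percentile(Q[:,2],97)-.006]
        print(n,k,len(Q),"top z",np.percentile(Q[:,2],95),"topmid",(t.min(0)+t.max(0))/2,"ext",np.ptp(t,0))
E
```

```text
top mixed 200 top z 0.15434372396758486 topmid [0.5482 0.0217 0.1524] ext [0.0225 0.0218 0.0077]
top left 123 top z 0.07351886837763341 topmid [ 0.5583 -0.1976  0.0719] ext [0.0223 0.0224 0.0072]
top right 148 top z 0.07382867917922475 topmid [ 0.5291 -0.3747  0.0718] ext [0.0224 0.0227 0.0068]
top small 72 top z 0.05991400671222969 topmid [ 0.4431 -0.1793  0.0579] ext [0.0179 0.0158 0.0059]
top beaker 392 top z 0.05759525214318885 topmid [ 0.4382 -0.3834  0.0565] ext [0.0447 0.048  0.0082]
top cap 131 top z 0.032034033219822344 topmid [ 0.4406 -0.2682  0.03  ] ext [0.0484 0.0467 0.007 ]
side mixed 657 top z 0.15181661918092187 topmid [0.5486 0.0267 0.1496] ext [0.0231 0.023  0.0069]
side left 316 top z 0.07097213730183137 topmid [ 0.5589 -0.1938  0.0689] ext [0.0245 0.0245 0.0071]
side right 246 top z 0.07130993664578374 topmid [ 0.5299 -0.3704  0.0689] ext [0.0236 0.0269 0.0065]
side small 222 top z 0.05719948134082075 topmid [ 0.4436 -0.1735  0.0547] ext [0.0193 0.0184 0.0064]
side beaker 578 top z 0.05605350549595728 topmid [ 0.437  -0.3826  0.0549] ext [0.0462 0.0539 0.0083]
side cap 440 top z 0.029159419856634037 topmid [ 0.44   -0.2648  0.0275] ext [0.0501 0.0513 0.008 ]
```

The top view shows the mixer at (197,208) with the tall vial in it at (183,196). The row vials are at (287,195) and (364,206), and the small vial is at (279,245). The cap is at (318,246) and the beaker at (370,247). The side view agrees, and both depth clouds match the given heights and the 180 mm spacing. The fused positions are:

| Item | x (m) | y (m) |
|---|---|---|
| Mixed vial | .548 | .024 |
| Mid-gap | .544 | -.284 |
| Small vial | .443 | -.1765 |

Next I move over the mixed vial.

```bash
python3 -m crank '{"hand":[8.5,8.5,8.5,8.5,8.5,8.5,8.5,8.5,8.5,8.5,8.5,8.5,8.5,8.5,8.5,8.5,8.5,8.5,8.5,8.5],"slide":[[-1,1,0],[-3,3,0],[-6,6.3,0],[-9.5,10,0],[-13,13.6,0],[-16.5,17.3,0],[-20,21,0],[-23.5,24.6,0],[-27,28.2,0],[-30.5,31.9,0],[-34,35.6,0],[-37.5,39.2,0],[-41,42.8,0],[-44.5,46.5,0],[-48,50.1,0],[-51,53.3,0],[-52.7,55,0],[-53.6,56,0],[-53.6,56,0],[-53.6,56,0]],"twist":[[0,0,0],[0,0,0],[0,0,0],[0,0,0],[0,0,0],[0,0,0],[0,0,0],[0,0,0],[0,0,0],[0,0,0],[0,0,0],[0,0,0],[0,0,0],[0,0,0],[0,0,0],[0,0,0],[0,0,0],[0,0,0],[0,0,0],[0,0,0]]}' 40; python3 - <<'E'
from h import *
np.set_printoptions(precision=4,suppress=True)
im,D=ctrl.read_camera("side"); cv2.imwrite("pics/s1.png",cv2.resize(im[120:320,100:366],None,fx=3,fy=3)); im,_=ctrl.read_camera("top")
cv2.imwrite("pics/t1.png",im)
print(tool([.547,.025,.108]), R.from_quat(ctrl.get_state()["tcp_rot"]).as_matrix())
E
```

```text
clock: 2.9
ee_pos: [0.547, 0.0235, 0.2312]
tcp_rot: [-0.127, 0.992, -0.0, -0.0]
force: [-0.5, -0.4, -0.7]
opening: 0.085
finger_force: 0.0
[-0.0501  0.2057 12.3503] [[-0.968  -0.2511  0.0001]
 [-0.2511  0.968   0.0001]
 [-0.0001  0.0001 -1.    ]]
```

View pics/s1.png

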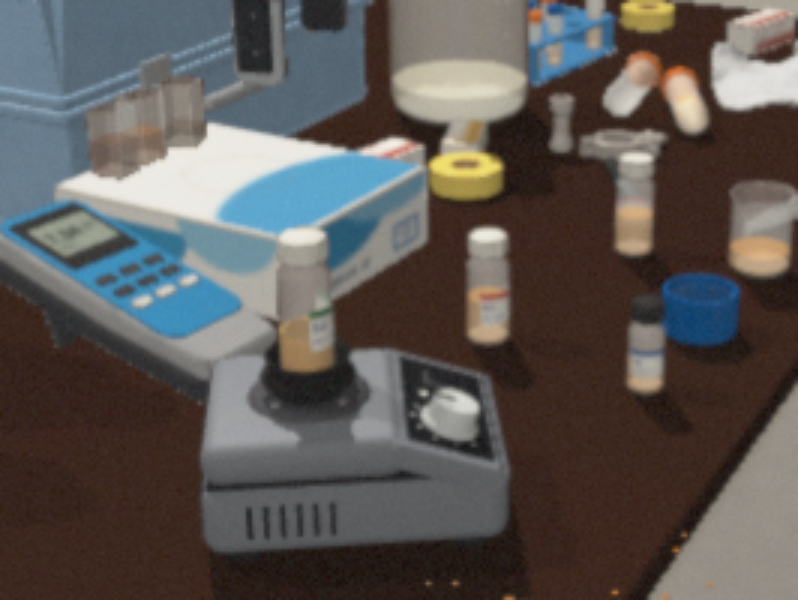

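The crop shows the mixed vial standing at (303,300) in the cup, with the finger tips above it at about (260,70) and (325,15), so the fingers straddle it. I descend and grip.

```bash
python3 -m crank '{"hand":[8.5,8.5,8.5,8.5,8.5,8.5,4.5,4.5,2,2,2,2,2,2],"slide":[[0,0.2,1.5],[0,0.2,4],[0,0.2,7],[0,0.2,9.5],[0,0.2,11.3],[0,0.2,12.3],[0,0.2,12.3],[0,0.2,12.3],[0,0.2,12.3],[0,0.2,12.3],[0,0.2,12.3],[0,0.2,12.3],[0,0.2,12.3],[0,0.2,12.3]],"twist":[[0,0,0],[0,0,0],[0,0,0],[0,0,0],[0,0,0],[0,0,0],[0,0,0],[0,0,0],[0,0,0],[0,0,0],[0,0,0],[0,0,0],[0,0,0],[0,0,0]]}' 40; python3 - <<'E'
from h import *
im,D=ctrl.read_camera("side"); cv2.imwrite("pics/s2.png",cv2.resize(im[120:320,100:366],None,fx=3,fy=3)); im,_=ctrl.read_camera("top")
print(ctrl.get_state()["force"])
E
```

```text
clock: 4.4
ee_pos: [0.5477, 0.0258, 0.1087]
tcp_rot: [-0.127, 0.992, -0.0, 0.001]
force: [1.9, -1.6, 2.6]
opening: 0.0261
finger_force: 39.2
[ 1.3151088  -1.46997255  1.92042868]
```

View pics/s2.png

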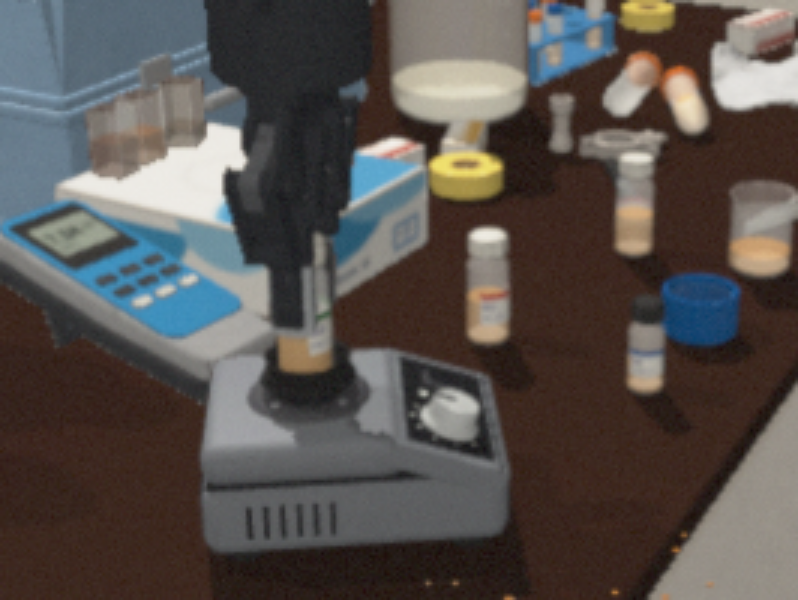

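The grip holds at a 26.1 mm opening. The vial sits at (304,290) with the near pad at about (291,290), so it is a few mm off-centre in x, which is fine. I lift it and carry it over the gap.

```bash
python3 -m crank '{"hand":[2,2,2,2,2,2,2,2,2,2,2,2,2,2,2,2,2,2],"slide":[[0,0,-0.5],[0,0,-1.5],[0,0,-3],[0,0,-4.5],[0,0,-5.7],[0.2,-0.8,-6],[0.8,-3,-6],[1.5,-6,-6],[2.4,-9.5,-6],[3.4,-13,-6],[4.3,-16.5,-6],[5.2,-20,-6],[6.1,-23.5,-6],[6.9,-26.5,-6],[7.5,-28.7,-6],[7.8,-29.8,-6],[7.9,-30,-6],[7.9,-30,-6]],"twist":[[0,0,0],[0,0,0],[0,0,0],[0,0,0],[0,0,0],[0,0,0],[0,0,0],[0,0,0],[0,0,0],[0,0,0],[0,0,0],[0,0,0],[0,0,0],[0,0,0],[0,0,0],[0,0,0],[0,0,0],[0,0,0]]}'; python3 - <<'E'
from h import *
np.set_printoptions(precision=4,suppress=True)
im,D=ctrl.read_camera("side"); cv2.imwrite("pics/s3.png",cv2.resize(im[80:280,150:416],None,fx=3,fy=3)); np.save("s3.npy",D)
for q in("mixed_vial_center","mixer_cup","small_vial_center"):
  for r in ctrl.spot_point("side",q)[:2]: print(q,r["score"],r["point"],at_z("side",r["point"],{"mixer_cup":.081,"mixed_vial_center":.177,"small_vial_center":.029}[q]))
P=cloud("side",D); Q=P.reshape(-1,3)
m=(abs(Q[:,0]-.545)<.05)&(abs(Q[:,1]-.027)<.05)&(Q[:,2]>.083)&(Q[:,2]<.1)
t=Q[m]; print("cup rim",len(t),(t.min(0)+t.max(0))/2,np.ptp(t,0))
m=(abs(Q[:,0]-.545)<.03)&(abs(Q[:,1]+.284)<.03)&(Q[:,2]>.142)&(Q[:,2]<.163)
t=Q[m]; print("vial low",len(t),(t.min(0)+t.max(0))/2,np.ptp(t,0))
E
```

```text
clock: 6.3
ee_pos: [0.5459, -0.2843, 0.1679]
tcp_rot: [-0.127, 0.992, 0.0, -0.0]
force: [-0.5, 0.2, -0.6]
opening: 0.026
finger_force: 39.4
mixed_vial_center 0.74 [293.2, 134.5] [ 0.534  -0.2781  0.177 ]
mixer_cup 0.73 [201.0, 240.0] [0.5542 0.0204 0.081 ]
small_vial_center 0.92 [318.1, 231.8] [ 0.4417 -0.1888  0.029 ]
cup rim 219 [0.5489 0.025  0.0862] [0.0426 0.0451 0.0063]
vial low 147 [ 0.5455 -0.2754  0.1525] [0.0244 0.0205 0.0205]
```

View pics/s3.png

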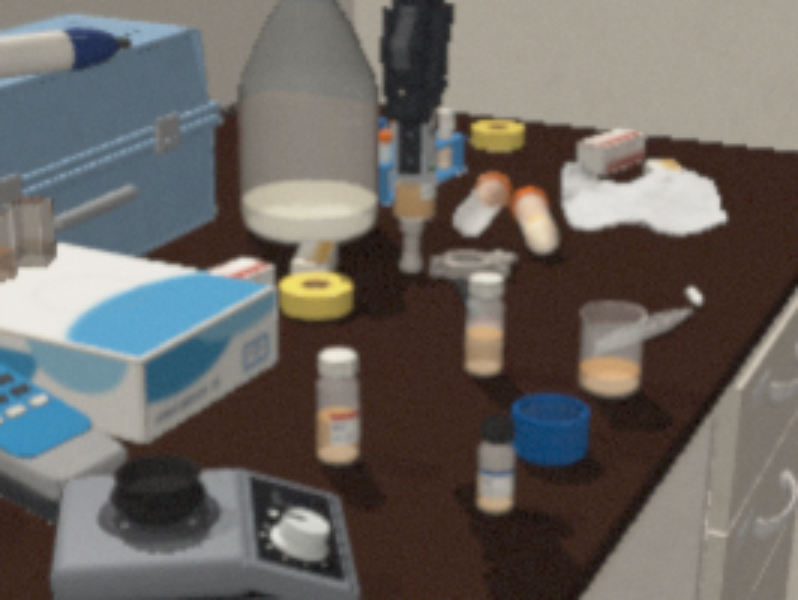

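The vial hangs upright at (415,200) in the grip and the cup is now empty at (158,490). The measured cup rim is (.549,.025). I lower the vial into the gap.

```bash
python3 -m crank '{"hand":[2,2,2,2,2,2,2,2,2,2],"slide":[[0,0,1],[0,0,3],[0,0,5.5],[0,0,8],[0,0,10.5],[0,0,12.3],[0,0,13.3],[0,0,13.7],[0,0,13.9],[0,0,13.9]],"twist":[[0,0,0],[0,0,0],[0,0,0],[0,0,0],[0,0,0],[0,0,0],[0,0,0],[0,0,0],[0,0,0],[0,0,0]]}'; python3 - <<'E'
from h import *
np.set_printoptions(precision=4,suppress=True)
im,D=ctrl.read_camera("side"); P=cloud("side",D); Q=P.reshape(-1,3)
for n,x,y in(("mixed",.545,-.284),("left",.5586,-.196),("right",.5295,-.3725)):
  m=(abs(Q[:,0]-x)<.03)&(abs(Q[:,1]-y)<.03)&(Q[:,2]>.004)&(Q[:,2]<.024)
  t=Q[m]; print(n,len(t),(t.min(0)+t.max(0))/2,np.ptp(t,0))
E
```

```text
clock: 7.5
ee_pos: [0.5468, -0.2845, 0.0298]
tcp_rot: [-0.127, 0.992, -0.0, 0.0]
force: [-0.0, -0.4, -0.1]
opening: 0.0261
finger_force: 39.4
mixed 115 [ 0.5454 -0.2754  0.014 ] [0.0228 0.0208 0.0198]
left 135 [ 0.5578 -0.1885  0.014 ] [0.0252 0.0174 0.02  ]
right 103 [ 0.528  -0.3652  0.0139] [0.0242 0.0205 0.0196]
```

The vial is within 3 mm of mid-gap. I lower the last 2 mm and let go.

```bash
python3 -m crank '{"hand":[2,2,2,2,2],"slide":[[0,0,0.05],[0,0,0.1],[0,0,0.15],[0,0,0.2],[0,0,0.2]],"twist":[[0,0,0],[0,0,0],[0,0,0],[0,0,0],[0,0,0]]}'; python3 -c "
from h import *;print(ctrl.get_state()['ee_pos'],ctrl.get_state()['force'])"
```

```text
clock: 8.05
ee_pos: [0.5467, -0.2846, 0.0283]
tcp_rot: [-0.127, 0.992, -0.0, 0.0]
force: [-1.1, 1.5, 6.6]
opening: 0.0263
finger_force: 40.2
[ 0.54665354 -0.28459718  0.02829662] [-1.14700479  1.49727583  6.57415525]
```

```bash
python3 -m crank '{"hand":[3,3.5,4.5,5,5,5,5,5,5,5,5,5],"slide":[[0,0,0],[0,0,0],[0,0,0],[0,0,0],[0,0,-0.3],[0,0,-1],[0,0,-2.5],[0,0,-5],[0,0,-8],[0,0,-10.5],[0,0,-11],[0,0,-11]],"twist":[[0,0,0],[0,0,0],[0,0,0],[0,0,0],[0,0,0],[0,0,0],[0,0,0],[0,0,0],[0,0,0],[0,0,0],[0,0,0],[0,0,0]]}'; python3 - <<'E'
from h import *
np.set_printoptions(precision=4,suppress=True)
im,D=ctrl.read_camera("side"); cv2.imwrite("pics/s4.png",cv2.resize(im[80:280,150:416],None,fx=3,fy=3)); Q=cloud("side",D).reshape(-1,3)
for n,x,y,b in(("mixed",.545,-.284,.076),("left",.5586,-.196,.076),("right",.5295,-.3725,.076),("small",.443,-.176,.062)):
  m=(abs(Q[:,0]-x)<.03)&(abs(Q[:,1]-y)<.03)&(Q[:,2]>.004)&(Q[:,2]<b)
  t=Q[m];t=t[t[:,2]>np.percentile(t[:,2],97)-.006]; print(n,len(t),(t.min(0)+t.max(0))/2,np.ptp(t,0))
print(tool([.443,-.177,.139]),tool([.443,-.177,.020]))
E
```

```text
clock: 9.25
ee_pos: [0.547, -0.2846, 0.1389]
tcp_rot: [-0.127, 0.992, -0.0, 0.001]
force: [-0.2, 0.1, -1.1]
opening: 0.0497
finger_force: 0.0
mixed 72 [ 0.5474 -0.2814  0.0688] [0.0239 0.026  0.0074]
left 78 [ 0.5583 -0.1942  0.069 ] [0.0221 0.0243 0.007 ]
right 61 [ 0.529  -0.3727  0.0689] [0.0223 0.026  0.007 ]
small 64 [ 0.443  -0.173   0.0546] [0.0195 0.0192 0.0066]
[ 7.2897 12.99   -0.1465] [ 7.2994 12.9908 11.7535]
```

View pics/s4.png

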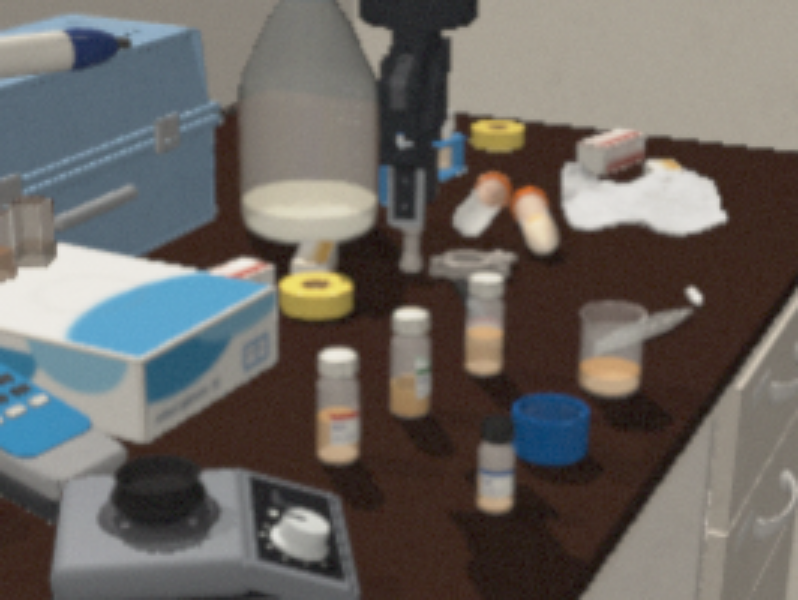

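The mixed vial stands at (410,365) in line between the row vials at (338,405) and (485,325), and the fingers are clear of it. Next is the small vial at (495,465), position about (.443,-.1755). Its grasp point will be 35 mm up.

```bash
python3 -m crank '{"hand":[5,5,5,5,5,5,5,5,5,5,5,5,5,2,1.5,1.5,1.5,1.5,1.5,1.5],"slide":[[0.5,1,0],[1.6,3,0],[3.2,6,0],[5,9,0],[6.6,12,0],[7.1,12.9,0],[7.2,13.1,1],[7.2,13.1,3],[7.2,13.1,6],[7.2,13.1,9],[7.2,13.1,11.2],[7.2,13.1,12.2],[7.2,13.1,12.2],[7.2,13.1,12.2],[7.2,13.1,12.2],[7.2,13.1,12.2],[7.2,13.1,12.2],[7.2,13.1,12.2],[7.2,13.1,12.2],[7.2,13.1,12.2]],"twist":[[0,0,0],[0,0,0],[0,0,0],[0,0,0],[0,0,0],[0,0,0],[0,0,0],[0,0,0],[0,0,0],[0,0,0],[0,0,0],[0,0,0],[0,0,0],[0,0,0],[0,0,0],[0,0,0],[0,0,0],[0,0,0],[0,0,0],[0,0,0]]}' 80; python3 - <<'E'
from h import *
np.set_printoptions(precision=4,suppress=True)
im,D=ctrl.read_camera("side"); cv2.imwrite("pics/s5.png",cv2.resize(im[180:280,250:383],None,fx=6,fy=6)); Q=cloud("side",D).reshape(-1,3)
m=(abs(Q[:,0]-.443)<.03)&(abs(Q[:,1]+.175)<.03)&(Q[:,2]>.003)&(Q[:,2]<.013)
t=Q[m]; print("low",len(t),(t.min(0)+t.max(0))/2,np.ptp(t,0)); print(ctrl.get_state()["force"])
E
```

```text
clock: 11.3
ee_pos: [0.4446, -0.1759, 0.0164]
tcp_rot: [-0.127, 0.992, -0.0, 0.001]
force: [-0.7, 0.4, 6.7]
opening: 0.0202
finger_force: 78.2
low 54 [ 0.4424 -0.1694  0.0079] [0.0209 0.016  0.0096]
[-0.1859 -0.54    6.9137]
```

View pics/s5.png

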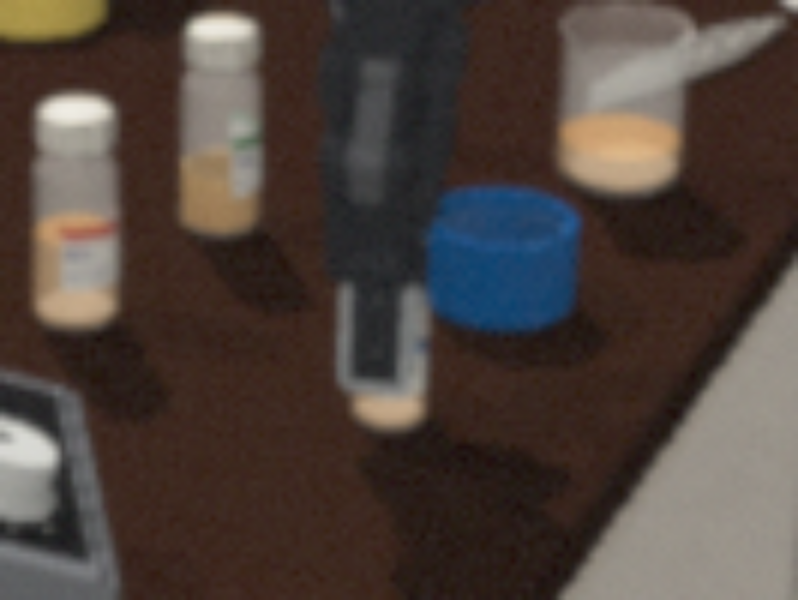

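The small vial is held at (388,400) with an opening of 20 mm, and its slight x offset in the pads matches the first grasp. Nothing else has moved. I lift it and carry it over the cup.

```bash
python3 -m crank '{"hand":[1.5,1.5,1.5,1.5,1.5,1.5,1.5,1.5,1.5,1.5,1.5,1.5,1.5,1.5,1.5,1.5,1.5],"slide":[[0,0,-0.5],[0,0,-2],[0,0,-4.5],[0,0,-7.5],[0,0,-10.5],[0,0,-13],[0,0,-14],[-0.7,0.8,-14],[-2.2,2.5,-14],[-4.4,5,-14],[-7,8,-14],[-9.7,11,-14],[-12.3,14,-14],[-14,16,-14],[-14.7,16.7,-14],[-14.9,16.9,-14],[-14.9,16.9,-14]],"twist":[[0,0,0],[0,0,0],[0,0,0],[0,0,0],[0,0,0],[0,0,0],[0,0,0],[0,0,0],[0,0,0],[0,0,0],[0,0,0],[0,0,0],[0,0,0],[0,0,0],[0,0,0],[0,0,0],[0,0,0]]}' 100; python3 - <<'E'
from h import *
np.set_printoptions(precision=4,suppress=True)
im,D=ctrl.read_camera("side"); cv2.imwrite("pics/s6.png",cv2.resize(im[160:260,140:273],None,fx=6,fy=6)); Q=cloud("side",D).reshape(-1,3)
for a,b in((.084,.095),(.142,.153)):
  m=(abs(Q[:,0]-.546)<.04)&(abs(Q[:,1]-.026)<.04)&(Q[:,2]>a)&(Q[:,2]<b)
  t=Q[m]; print(len(t),(t.min(0)+t.max(0))/2,np.ptp(t,0))
print(ctrl.get_state()["force"])
E
```

```text
clock: 13.05
ee_pos: [0.5445, 0.0251, 0.1544]
tcp_rot: [-0.127, 0.992, -0.0, -0.001]
force: [-0.4, -0.2, 0.5]
opening: 0.02
finger_force: 97.7
186 [0.5492 0.0265 0.0867] [0.0431 0.0437 0.0053]
93 [0.5411 0.0299 0.1474] [0.0206 0.0185 0.0108]
[ 0.0387 -0.1364 -0.6459]
```

View pics/s6.png

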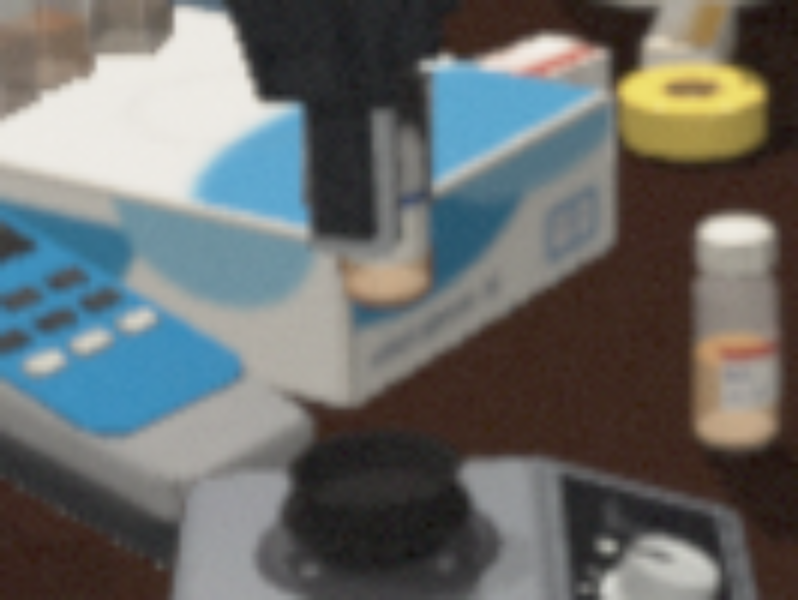

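The vial at (388,275) is about 5–6 mm too far along tool +x of the cup at (378,460). The clouds and the image, once perspective is allowed for, agree. I correct tool x by -6 mm and go down to just above the cup floor.

```bash
python3 -m crank '{"hand":[1.5,1.5,1.5,1.5,1.5,1.5,1.5,1.5],"slide":[[-0.3,0,0],[-0.6,0,0.5],[-0.6,0,1.5],[-0.6,0,2.8],[-0.6,0,3.8],[-0.6,0,4.3],[-0.6,0,4.5],[-0.6,0,4.5]],"twist":[[0,0,0],[0,0,0],[0,0,0],[0,0,0],[0,0,0],[0,0,0],[0,0,0],[0,0,0]]}' 110; python3 - <<'E'
from h import *
np.set_printoptions(precision=4,suppress=True)
im,D=ctrl.read_camera("side"); cv2.imwrite("pics/s7.png",cv2.resize(im[180:280,140:273],None,fx=6,fy=6)); Q=cloud("side",D).reshape(-1,3)
m=(abs(Q[:,0]-.546)<.04)&(abs(Q[:,1]-.026)<.04)&(Q[:,2]>.094)&(Q[:,2]<.107)
t=Q[m]; print(len(t),(t.min(0)+t.max(0))/2,np.ptp(t,0))
print(ctrl.get_state()["force"])
E
```

```text
clock: 13.9
ee_pos: [0.551, 0.0267, 0.11]
tcp_rot: [-0.127, 0.992, -0.0, -0.0]
force: [-0.4, 0.8, -0.4]
opening: 0.0198
finger_force: 107.4
107 [0.5466 0.0318 0.1004] [0.0187 0.0184 0.0126]
[0.0532 0.5584 1.1307]
```

View pics/s7.png

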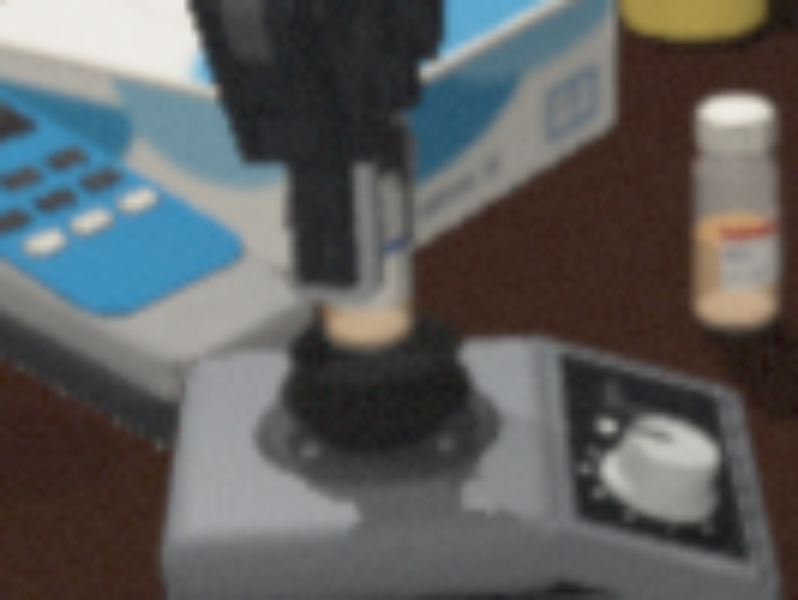

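The vial foot is at (369,335) against the cup rim centre at (378,350), so it is about 2 mm past centre. I trim tool x by +1.5 mm and lower towards contact.

```bash
python3 -m crank '{"hand":[1.5,1.5,1.5,1.5,1.5,1.5,1.5,1.5],"slide":[[0.1,0,0.1],[0.15,0,0.4],[0.15,0,0.7],[0.15,0,0.9],[0.15,0,1.1],[0.15,0,1.25],[0.15,0,1.4],[0.15,0,1.4]],"twist":[[0,0,0],[0,0,0],[0,0,0],[0,0,0],[0,0,0],[0,0,0],[0,0,0],[0,0,0]]}'; python3 -c "
from h import *;print(ctrl.get_state()['ee_pos'],ctrl.get_state()['force'])"
```

```text
clock: 14.75
ee_pos: [0.5496, 0.0264, 0.0963]
tcp_rot: [-0.127, 0.992, -0.0, -0.0]
force: [-1.8, 0.5, 3.7]
opening: 0.0196
finger_force: 107.5
[0.54957602 0.02637997 0.09633905] [-1.7788281   0.50920251  3.68165255]
```

```bash
python3 -m crank '{"hand":[1.5,1.5,1.5,1.5,1.5,1.5],"slide":[[0,0,0.1],[0,0,0.2],[0,0,0.3],[0,0,0.4],[0,0,0.5],[0,0,0.5]],"twist":[[0,0,0],[0,0,0],[0,0,0],[0,0,0],[0,0,0],[0,0,0]]}'; python3 -c "
from h import *;print(ctrl.get_state()['ee_pos'],ctrl.get_state()['force'])"
```

```text
clock: 15.35
ee_pos: [0.5496, 0.0264, 0.0913]
tcp_rot: [-0.127, 0.992, -0.0, 0.0]
force: [-2.8, 1.4, 5.4]
opening: 0.02
finger_force: 107.5
[0.54964202 0.02637329 0.09133383] [-2.76018466  1.4317365   5.41546407]
```

```bash
python3 -m crank '{"hand":[1.5,1.5,1.5,1.5],"slide":[[0,0,0.05],[0,0,0.1],[0,0,0.15],[0,0,0.15]],"twist":[[0,0,0],[0,0,0],[0,0,0],[0,0,0]]}'; python3 -c "
from h import *;print(ctrl.get_state()['ee_pos'],ctrl.get_state()['force'])"
```

```text
clock: 15.75
ee_pos: [0.5497, 0.0264, 0.09]
tcp_rot: [-0.127, 0.992, -0.0, 0.0]
force: [-3.1, -0.1, 5.5]
opening: 0.0197
finger_force: 107.5
[0.54965879 0.02639318 0.08996076] [-3.14965835 -0.05821592  5.53198708]
```

```bash
python3 -m crank '{"hand":[1.5,1.5,1.5,1.5],"slide":[[0.05,0,0.05],[0.1,0,0.1],[0.1,0,0.1],[0.1,0,0.1]],"twist":[[0,0,0],[0,0,0],[0,0,0],[0,0,0]]}'; python3 -c "
from h import *;print(ctrl.get_state()['ee_pos'],ctrl.get_state()['force'])"
```

```text
clock: 16.15
ee_pos: [0.5496, 0.0264, 0.0895]
tcp_rot: [-0.127, 0.992, 0.0, 0.001]
force: [-0.5, 0.1, 7.1]
opening: 0.0199
finger_force: 107.6
[0.54956881 0.02638847 0.08949473] [-0.45984422  0.10761121  7.10495854]
```

```bash
python3 -m crank '{"hand":[1.5,1.5,1.5],"slide":[[0,0,0.05],[0,0,0.05],[0,0,0.05]],"twist":[[0,0,0],[0,0,0],[0,0,0]]}'; python3 -c "
from h import *;print(ctrl.get_state()['ee_pos'],ctrl.get_state()['force'])"
```

```text
clock: 16.45
ee_pos: [0.5496, 0.0264, 0.0894]
tcp_rot: [-0.127, 0.992, 0.0, 0.001]
force: [-2.4, 0.1, 11.2]
opening: 0.0194
finger_force: 107.7
[0.54960778 0.0263821  0.08944093] [-2.43807698  0.07174446 11.22245749]
```

```bash
python3 -m crank '{"hand":[1.5,1.5,1.5],"slide":[[0,0,0.05],[0,0,0.05],[0,0,0.05]],"twist":[[0,0,0],[0,0,0],[0,0,0]]}'; python3 -c "
from h import *;print(ctrl.get_state()['ee_pos'],ctrl.get_state()['force'])"
```

```text
clock: 16.75
ee_pos: [0.5497, 0.0264, 0.0894]
tcp_rot: [-0.127, 0.992, -0.0, 0.001]
force: [-4.4, 1.0, 15.2]
opening: 0.0197
finger_force: 107.9
[0.54966101 0.02637848 0.08939958] [-4.40811682  1.02105707 15.19768283]
```

The cup is on its stop: z no longer changes while the force climbs to 15 N. I hold there and check the scene.

```bash
python3 -m crank '{"hand":[1.5,1.5,1.5,1.5,1.5,1.5,1.5,1.5,1.5,1.5],"slide":[[0,0,0.03],[0,0,0.03],[0,0,0.03],[0,0,0.03],[0,0,0.03],[0,0,0.03],[0,0,0.03],[0,0,0.03],[0,0,0.03],[0,0,0.03]],"twist":[[0,0,0],[0,0,0],[0,0,0],[0,0,0],[0,0,0],[0,0,0],[0,0,0],[0,0,0],[0,0,0],[0,0,0]]}'; python3 - <<'E'
from h import *
np.set_printoptions(precision=4,suppress=True)
im,D=ctrl.read_camera("side"); cv2.imwrite("pics/s8.png",cv2.resize(im[150:290,140:380],None,fx=3.3,fy=3.3)); Q=cloud("side",D).reshape(-1,3)
m=(abs(Q[:,0]-.546)<.04)&(abs(Q[:,1]-.026)<.04)&(Q[:,2]>.073)&(Q[:,2]<.083)
t=Q[m]; print("rim",np.median(t[:,2]),Q[m][:,2].max(),(t.min(0)+t.max(0))/2,np.ptp(t,0)); s=ctrl.get_state(); print(s["ee_pos"],s["force"])
E
```

```text
clock: 17.75
ee_pos: [0.5497, 0.0264, 0.0894]
tcp_rot: [-0.127, 0.992, -0.0, 0.001]
force: [-5.1, 0.5, 16.8]
opening: 0.0201
finger_force: 108.0
rim 0.0784495001375144 0.08298704333482865 [0.5492 0.0251 0.078 ] [0.0421 0.0436 0.01  ]
[0.5497 0.0264 0.0894] [-4.6657  0.5645 18.742 ]
```

View pics/s8.png

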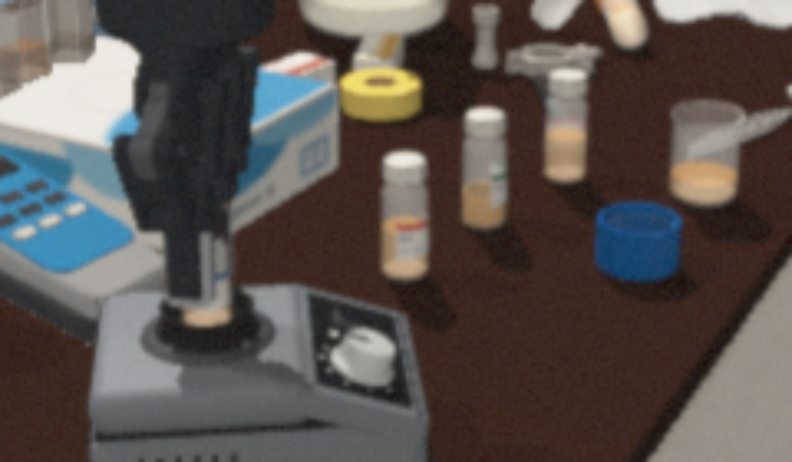

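The small vial stands upright in the sunken cup at (210,300), pressed with about 17 N. The mixed vial stands in line at (485,170), and the cap, beaker and row vials have not moved. I hand the job in.

```bash
python3 -c "
from cell import ctrl;print(ctrl.finish_job())"
```

```text
the job is handed in; nothing more can be done
None
```

I handed the job in, and no verdict came back: the tall vial stands free within about 5 mm of mid-gap, and the gripped small vial holds the cup on its stop at about 17 N.

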